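Assemble a scope sheath and hold it up to the inspection camera

ROBOT

A 7-joint arm with a two-finger parallel gripper is mounted at the origin on the work surface. World frame = base frame: x ahead of the robot, y to its left, z up, the work surface at z = 0. Lengths are in m, angles in rad, forces in N, time in s.
With the tool pointing down it reaches from about 0.425 to 1.025 m from the base axis. Payload 9.4 kg.
Tool frame: the origin (TCP) lies on the centre line of the jaws, within the pads' length; the fingertips stand 22 mm ahead of it and the grasp point (between the pads) lies 3 mm ahead of it (tip_reach is the distance from the TCP to the fingertips, in m); z points along the fingers, y is the direction in which the jaws open and shut (so a half turn about z gives the same grasp; the last joint's range is limited). The gripper opens to 85 mm and grips with 20 to 120 N. Pads are 22 mm wide; open, the fingers measure 114 mm over their backs; the gripper's body (76 mm by 85 mm) begins 54 mm behind the grasp point. The pads swing forward as they close: fully open they stand 13 mm farther back than shut.
Start: joints at [-1.306, 0.599, -0.003, 1.599, 0.002, 0.943, -0.08], TCP at [0.243, 0.683, 0.253] pointing down, gripper open.
Joint ranges: [-2.57, 2.57], [-0.35, 1.97], [-1.29, 1.29], [0.11, 2.56], [-1.05, 4.19], [0.11, 1.86], [-2.63, 2.63]. Speed limits (rad/s): [2.22, 2.22, 3.01, 3.01, 3.14, 3.14, 3.14].

INTERFACE

Orientations are given as a unit quaternion [w, x, y, z].
In Python, from plant import read_state, camera, camera_params, finish_job, tip_reach gives the robot as it stands.
- The arm moves only by the tool step_arm, never from a script. Its argument "rows" is a list of rows, each an object of numbers: "claw": the opening, from 0 (shut) to 1 (fully open); "tx", "ty", "tz": the shift along the tool's x, y, z in m; "turn": the turn about the tool's z in rad. A call has 1 to 20 rows; each row is the pose to reach, as a shift and turn from the pose commanded when the call began, along the tool's axes at that moment; what a row does not reach only later rows make up. A row lasts 1/12 s, in which the tool goes at most 41.7 mm and 7.16 degrees, less where a joint would pass 70% of its speed; a pose out of reach is approached as far as the arm can. A call with a gripper value outside its range is refused whole. The fingers move at their own pace and stop on an object; the grip force is fixed at half the most. Time passes only in rows, so rows that repeat a pose let the fingers close. It gives the time, the measured TCP pose, the force and the opening at its end, in the units of the state.
- read_state(): the state, without advancing time (a new reading comes with each control period).
- camera(name): name is "scene" or "top"; returns the picture (384x512x3 uint8, red, green, blue); there is no depth.
- camera_params(name): a dict with "fovy" (degrees; the focal length in pixels is half the picture's height over the tangent of half this angle, whatever the lens; pixels are square), "cx", "cy" (the principal point, pixels), "R" (3x3) and "t" (3): a world point X has camera coordinates R X + t. Camera axes: x right, y down, z forward; pixel columns grow to the right and rows downward; lengths in m; the calibration is good to about 2 mm. A picture is of the moment at which its call begins. camera_params takes no time and is no camera call.
- finish_job(): hands the job in, once; it reports no verdict.
The state is a dict: "time": time; "q": joint angles; "dq": joint speeds; "effort": joint torques, N m; "tcp_pos": TCP position; "orientation": TCP orientation; "ft_force": force on the tool from outside, world axes, zero at the start; "moment": the same for the moment, N m; "gripper_width": opening from 0.0 (shut) to 1.0 (fully open).
Only numpy, scipy, OpenCV 4.12 (cv2) and the standard library are available. Lean on these libraries where they do the work, as an engineer would, in place of code of your own. Each camera call takes 0.05 s, during which the arm holds its last target.

TASK

Take the square-headed obturator from the rack and slide its rod down through the hole in the hub of the sheath, fully home, while the sheath is still in its stand. Then pick the sheath up by its hub and hold it still and upright in front of the inspection camera, straight above the ring mark, with the hub level with the lens and its side port pointing straight at the lens. Finish while holding it there in the gripper, obturator still fully home, and leave the round-headed obturator, the jar and the bowl where they are.

Things in the scene. Friction and masses are not known exactly. Their poses are not given: they have to be found in the camera images.
- sheath_hub (a point): Centre of the sheath's square steel hub, 34 x 34 mm, 24 mm tall, its underside 30 mm above the stand. A 10.5 mm hole with a 2.5 mm wide funnel at the top goes down through it. Own z is up along the hole, x points out along the side port; both y faces are bare: grip across them from above, the obturator's head then lies between the fingers. Loose, about 120 g.
- sheath_tip (a point): Lower open end of the sheath's tube, on its axis, 112 mm below the hub's centre; axes as the hub's. The steel tube is round, 18 mm across (bore 12 mm), 100 mm long, and hangs down from the hub. It stands loose in its stand, its end on the table, free to turn.
- port_tip (a point): Outer end of the sheath's side port, a short round pipe (10 mm across, with a 14 mm black end collar) sticking out of one hub face; this point is 37 mm from the hub's centre along the hub's own x.
- obturator_head (a point): Centre of the black square head of the right obturator: 22 x 22 mm, 24 mm tall; own x and y square to its sides, z up. Below it a steel rod, 8 mm across, 118 mm long. It stands loose in one of the rack holes, rod end on the table, head's underside 38 mm above the rack. Home in the sheath, the head sits on the hub, their centres 24 mm apart. About 60 g.
- obturator_tip (a point): Free lower end of that obturator's rod, on its axis, 130 mm below the head's centre.
- round_head (a point): Centre of the black round flat head (36 mm across, 16 mm tall) of another obturator that belongs to another sheath; it stands in the other rack hole. Leave it alone.
- rack: White plastic block, fixed, 170 x 60 mm, 80 mm tall; origin under its centre. Two upright holes, 9.5 mm across, at 55 mm either side of the centre along its own x; which obturator is in which hole varies.
- stand: White plastic block, fixed, 90 x 90 mm, 70 mm tall, with one upright hole 20 mm across in the middle, in which the sheath stands. Origin under its centre.
- camera: Inspection camera, fixed: white base plate 260 x 120 mm, 8 mm thick (origin under its centre), a steel post, and at 220 mm a white head (70 x 56 x 50 mm) with a black round lens barrel that looks along the camera's own -x. A black ring mark 44 mm across with a centre dot is on the base plate, 110 mm in front of the lens. No part is higher than 245 mm.
- lens (a point): Centre of the front of the lens, 220 mm above the table; axes as the camera's (+x goes from the ring mark's side to the lens).
- view_point (a point): The point in the air straight above the ring mark's centre and level with the lens, 110 mm in front of it, where the centre of the sheath's hub is to be held; own +x points at the lens, so the side port must point along this +x. z up.
- jar: Lidded glass jar, 60 mm across, 85 mm tall, origin under its centre. Leave it alone.
- bowl: Small steel bowl, 100 mm across, 40 mm tall, origin under its centre. Leave it alone.
There are look-alikes about, which are no part of the job. What is shaped like the part that bears sheath_hub but purple is not meant.

How it is judged:
By the outcome, as a careful person would: the job done as asked, in the order asked, and still so for the second after the job is handed in, while the arm keeps its last pose, push and grip.
It also fails if it takes over 67 s, if anything falls off the work surface, if the arm or the gripper's body presses on something with over 40 N, if the wrist force passes 120 N, or if a joint passes its speed limit or range.

## Working session

There is one attempt and no reset: what is moved stays moved. The work goes in short steps, Python scripts to look and compute and a tool call to move; the robot and the scene stay as the last step left them, time stands still between calls to the robot, and variables do not carry over. Pictures are saved under pics/ and viewed, and the job is handed in when it is done.

Besides the shell and the picture viewer there is one more tool, called after "Call:" by a JSON object that holds its "api" and its "payload". step_arm: Moves the arm, as the interface text tells. Its arguments: {"type":"object","properties":{"rows":{"type":"array","items":{"type":"object","properties":{"claw":{"type":"number"},"tx":{"type":"number"},"ty":{"type":"number"},"tz":{"type":"number"},"turn":{"type":"number"}}}}},"required":["rows"]}

```bash
mkdir -p pics; ls
python3 - <<'E'
from plant import *
import cv2
s=read_state();print(s)
for n in("scene","top"):
    im=camera(n);cv2.imwrite(f"pics/{n}0.png",im[:,:,::-1]);print(n,camera_params(n))
print(tip_reach)
E
```

```text
pics
{'time': 0.0, 'q': array([-1.30572808,  0.60014255, -0.00253422,  1.60016122,  0.00181292,
        0.942928  , -0.07977777]), 'dq': array([ 3.80258883e-05, -9.22856386e-04, -1.13095038e-05, -7.98513689e-04,
       -8.36663788e-04,  1.46328242e-03, -3.96938097e-04]), 'effort': array([-1.19229429e-03, -7.76438642e+01,  1.56441227e+00, -2.58011019e+01,
        1.22415592e-02,  8.94150522e-03, -3.17257602e-06]), 'tcp_pos': array([0.24285376, 0.68262306, 0.2523933 ]), 'orientation': array([-5.74021527e-05,  1.70013729e-01,  9.85441354e-01, -8.16603188e-04]), 'ft_force': array([ 0.05829025,  0.26312257, -0.17249551]), 'moment': array([-0.00901269, -0.00741714, -0.03633414]), 'gripper_width': 0.9990716856224016}
scene {'fovy': 50.06699159399315, 'cx': 257.1546970969559, 'cy': 194.71073363741777, 'R': array([[-0.86280052,  0.50543798,  0.01037803],
       [ 0.4137727 ,  0.71782159, -0.55993243],
       [-0.29046069, -0.47881585, -0.82847328]]), 't': array([ 0.46315783, -0.14421455,  1.34360775])}
top {'fovy': 48.33911764571727, 'cx': 251.29639961493848, 'cy': 198.0967638218812, 'R': array([[ 0.00651169, -0.99989037,  0.01329813],
       [-0.99695961, -0.00752406, -0.07755594],
       [ 0.07764749, -0.01275267, -0.99689931]]), 't': array([-0.00273917,  0.56803014,  1.16838107])}
0.022
```

View pics/scene0.png

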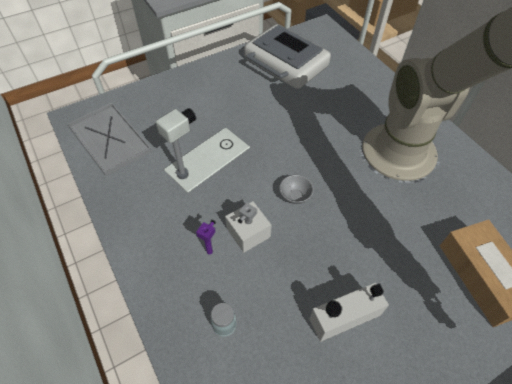

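View pics/top0.png

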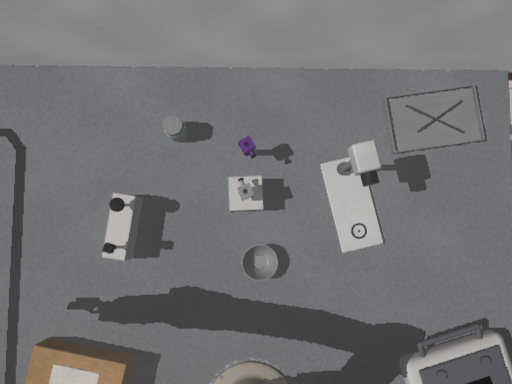

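Run:
```python
import cv2
import numpy as np
a=cv2.imread("pics/top0.png");b=cv2.imread("pics/scene0.png")
def c(i,x,y,w,h,s): return cv2.resize(i[y:y+h,x:x+w],None,fx=s,fy=s,interpolation=cv2.INTER_CUBIC)
# top: rack 95-155,185-275; stand 220-280,130-220
cv2.imwrite("pics/c1.png",np.hstack([c(a,90,180,65,90,6),c(a,220,130,65,90,6)]))
cv2.imwrite("pics/c2.png",np.hstack([c(b,300,270,100,75,4),c(b,190,190,100,75,4)]))
cv2.imwrite("pics/c3.png",np.hstack([c(a,315,135,80,120,4),c(b,150,95,110,120,4)]))
```

```text
(no output)
```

View pics/c1.png

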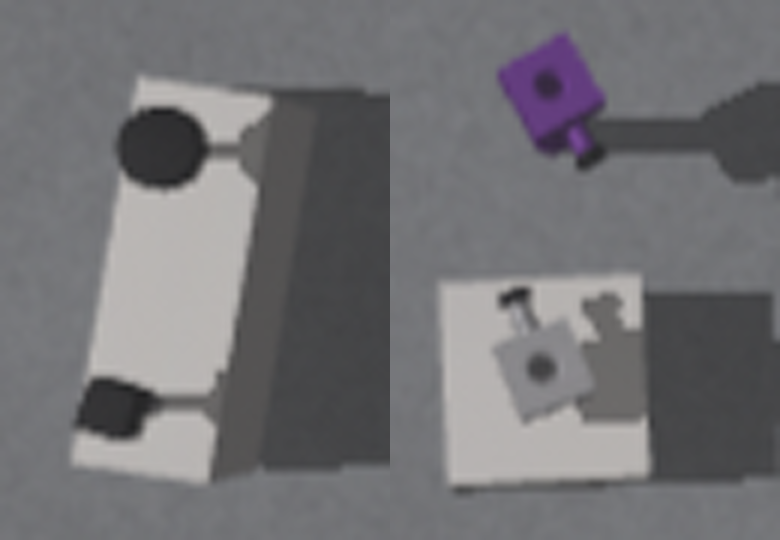

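View pics/c2.png

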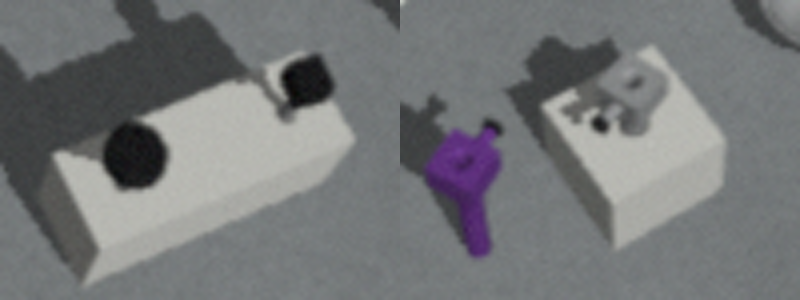

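View pics/c3.png

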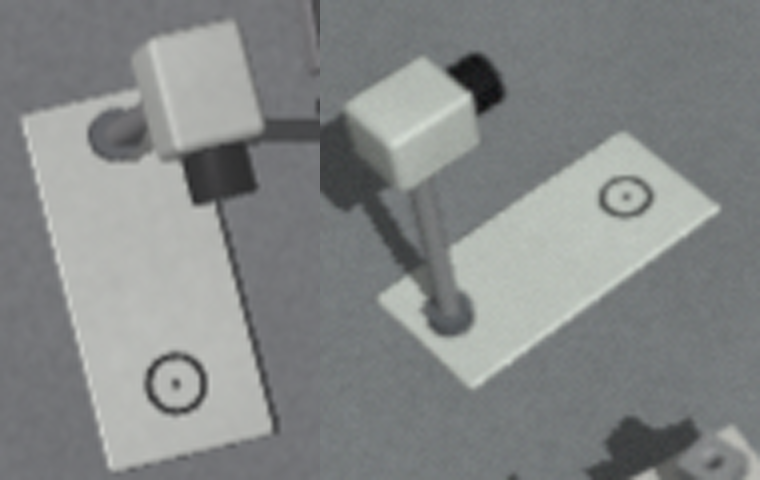

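```bash
cat > h.py <<'E'
import cv2,numpy as np
from plant import *
P={n:camera_params(n) for n in("scene","top")}
def ray(n,uv):
    p=P[n];f=192/np.tan(np.radians(p["fovy"]/2))
    d=np.array([(uv[0]-p["cx"])/f,(uv[1]-p["cy"])/f,1.]);R=np.array(p["R"]);return -R.T@p["t"],R.T@d
def plane(n,uv,z):
    o,d=ray(n,uv);return o+d*(z-o[2])/d[2]
def proj(n,X):
    p=P[n];f=192/np.tan(np.radians(p["fovy"]/2));c=np.array(p["R"])@X+p["t"];return c[:2]/c[2]*f+[p["cx"],p["cy"]]
def tri(a,b):
    A=0;B=0
    for n,uv in(("scene",a),("top",b)):
        o,d=ray(n,uv);d=d/np.linalg.norm(d);M=np.eye(3)-np.outer(d,d);A=A+M;B=B+M@o
    return np.linalg.solve(A,B)
def blobs(im,cond,box,amin=15,k=0):
    x,y,w,h=box;m=cond(im[y:y+h,x:x+w].astype(int)).astype(np.uint8)
    if k:m=cv2.morphologyEx(m,cv2.MORPH_OPEN,np.ones((k,k),np.uint8))
    n,l,s,c=cv2.connectedComponentsWithStats(m)
    out=[]
    for i in range(1,n):
        if s[i,4]>=amin:
            ct=max(cv2.findContours((l==i).astype(np.uint8),0,1)[0],key=cv2.contourArea)+np.array([x,y])
            out.append((c[i]+[x,y],s[i],ct))
    return out
E
python3 - <<'E'
from h import *
a=cv2.imread("pics/top0.png");b=cv2.imread("pics/scene0.png")
dark=lambda t:lambda i:i.max(2)<t
C={}
for n,im,boxes in(("top",a,dict(head=(98,236,25,22),round=(105,192,25,22),ring=(345,218,30,26),port=(236,176,10,6),lens=(359,168,22,20),hole=(240,186,9,9),hubport=(234,174,24,30))),("scene",b,dict(head=(366,280,22,20),round=(322,296,25,25),ring=(216,136,22,18),port=(234,214,12,12),lens=(180,105,20,22),hole=(242,203,14,12)))):
    for k,bx in boxes.items():
        for t in ((60,) if k in("head","round","lens","port") else (110,130)):
            for c,s,ct in blobs(im,dark(t),bx,4,3 if k in("head","round","lens") else 0):
                print(n,k,t,c.round(2),s[:5]);C[n,k]=c
                if k=="head":print(cv2.minAreaRect(ct),cv2.approxPolyDP(ct,2.0,True)[:,0].tolist())
print(b[203:216,242:256].max(2)); print(a[184:200,236:258].max(2))
E
```

```text
top head 60 [108.79 247.45] [ 6  8 11  8 76]
((109.0, 247.5), (7.0, 10.0), 90.0) [[105, 244], [104, 250], [112, 251], [114, 245]]
top round 60 [116.48 204.04] [  5   6  14  13 141]
top ring 110 [358.66 230.35] [ 6  5 16 16 62]
top ring 130 [358.68 230.4 ] [ 6  5 16 16 82]
top ring 130 [358.5 230.5] [13 12  2  2  4]
top lens 60 [373.39 176.81] [11  3  8 12 83]
top lens 60 [363.89 179.14] [ 3  6  5 11 44]
top hole 110 [244.72 190.89] [ 3  3  5  5 18]
top hole 130 [244.73 190.83] [ 2  2  6  7 30]
top hubport 110 [240.23 179.15] [ 4  4  5  3 13]
top hubport 110 [254.88 189.79] [17  5  7 21 97]
top hubport 110 [244.72 190.89] [ 9 15  5  5 18]
top hubport 130 [243.9 174.4] [ 0  0 24  2 40]
top hubport 130 [241.43 180.26] [ 4  4  7  7 23]
top hubport 130 [253.99 190.42] [  8   5  16  21 121]
top hubport 130 [244.73 190.83] [ 8 14  6  7 30]
scene head 60 [376.19 290.33] [  5   5  12  12 108]
((376.4230651855469, 290.1153869628906), (10.59027099609375, 10.982503890991211), 78.69007110595703) [[379, 285], [371, 288], [372, 296], [382, 292]]
scene round 60 [332.99 308.23] [  4   4  15  17 196]

[... 2060 characters left out ...]
5 110 143 140 141 139 136 122
  108 108 108 107]
 [183 183 176 143 137 139 137 120 103  97 113 128 140 139 139 138 137 129
  110 108 108 108]
 [182 182 179 160 135 139 139 138 132 126 133 137 138 137 137 138 137 127
  110 108 108 108]
 [183 182 183 176 142 139 139 138 139 138 138 137 138 138 135 125 119 107
  106 108 108 107]
 [183 183 182 178 154 139 138 139 138 138 138 137 130 127 125  96  95  99
  108 107 108 108]
 [182 183 183 179 160 139 137 138 138 136 125 120 125 143 142 100 108 108
  108 108 108 109]
 [183 183 182 182 176 144 136 130 127 128 116 138 158 183 176 137 108 108
  108 107 108 107]
 [183 183 182 183 179 158 122 125 143 151 158 182 182 182 182 171 108 108
  108 109 108 108]]
```

Run:
```python
from h import *
S=lambda *u:np.array(u)
print("head tri",tri((376.19,290.33),(108.79,247.45)),"top@.13",plane("top",(108.79,247.45),.13),"sc",plane("scene",(376.19,290.33),.13))
print("round tri",tri((332.99,308.23),(116.48,204.04)))
print("hole tri",tri((248.6,210.2),(244.72,190.85)),plane("top",(244.72,190.85),.122),plane("scene",(248.6,210.2),.122))
print("port tri",tri((239.83,220.83),(240.23,179.15)),plane("top",(240.23,179.15),.114),plane("scene",(239.83,220.83),.112))
print("ring",plane("top",(358.6,230.4),.008),plane("scene",(226.2,144),.008))
# hub top corners in top view (crop coords/6+220,130)
print("hubtop corners",[plane("top",S(x,y),.124).round(4)[:2].tolist() for x,y in((237.7,187.5),(247.9,182.9),(253.8,194.8),(242.4,200.0))])
a=cv2.imread("pics/top0.png");b=cv2.imread("pics/scene0.png")
# stand and rack and plate outlines from white mask
for n,im,bx,z in(("top",a,(222,170,45,45),.07),("top",a,(98,188,45,80),.08),("top",a,(315,150,75,105),.008),("scene",b,(160,125,95,70),.008)):
    x,y,w,h=bx;m=(im[y:y+h,x:x+w].min(2)>150).astype(np.uint8)
    m=cv2.morphologyEx(m,cv2.MORPH_CLOSE,np.ones((3,3)))
    ct=max(cv2.findContours(m,0,1)[0],key=cv2.contourArea)
    q=cv2.approxPolyDP(cv2.convexHull(ct),3,True)[:,0]+[x,y]
    print(n,q.tolist(),[plane(n,S(*u),z)[:2].round(4).tolist() for u in q])
```

```text
head tri [0.43325077 0.35736359 0.13114942] top@.13 [0.43338739 0.35755325 0.13      ] sc [0.43251117 0.35731074 0.13      ]
round tri [0.54238158 0.34156307 0.12985449]
hole tri [0.5773806  0.02023097 0.12378962] [0.57866895 0.0194307  0.122     ] [0.57576178 0.02011889 0.122     ]
port tri [0.60913398 0.03164247 0.11328606] [0.60959564 0.03124609 0.114     ] [0.60826959 0.03138595 0.112     ]
ring [ 0.48041118 -0.30089796  0.008     ] [ 0.47865305 -0.29923605  0.008     ]
hubtop corners [[0.5869, 0.0374], [0.5989, 0.0115], [0.5686, -0.0038], [0.5551, 0.0251]]
top [[261, 176], [262, 208], [230, 210], [228, 178]] [[0.6239, -0.0238], [0.538, -0.0268], [0.5321, 0.0584], [0.6178, 0.0646]]
top [[129, 207], [132, 212], [125, 243], [105, 242], [110, 209]] [[0.5376, 0.3238], [0.5245, 0.3156], [0.4433, 0.3315], [0.4455, 0.3837], [0.532, 0.3734]]
top [[375, 150], [379, 163], [382, 242], [343, 252], [320, 164], [349, 150]] [[0.7094, -0.3508], [0.672, -0.3616], [0.4484, -0.3663], [0.4199, -0.2563], [0.6677, -0.1934], [0.7087, -0.2764]]
scene [[249, 146], [189, 191], [165, 170], [225, 128]] [[0.4184, -0.2548], [0.6628, -0.1904], [0.6936, -0.2998], [0.449, -0.3638]]
```

```bash
cat >> h.py <<'E'
def delta(xyz,yawdeg):
    "shift in tool axes & turn to bring TCP to xyz with tool-y yaw (deg)"
    s=read_state();w,x,y,z=s["orientation"]
    from scipy.spatial.transform import Rotation as R
    M=R.from_quat([x,y,z,w]).as_matrix()
    yw=np.degrees(np.arctan2(M[1,1],M[0,1]));d=(yawdeg-yw+180)%360-180
    print("t",round(s["time"],2),"tcp",s["tcp_pos"].round(4),"yaw",yw.round(2),"tilt",np.degrees(np.arccos(-M[2,2])).round(2),"F",s["ft_force"].round(1),"w",round(s["gripper_width"],3),"q7",s["q"][6].round(2))
    print("shift",(M.T@(np.array(xyz)-s["tcp_pos"])).round(4),"turn",np.radians(-d).round(4))
E
python3 - <<'E'
from h import *
a=cv2.imread("pics/top0.png");b=cv2.imread("pics/scene0.png")
def edges(n,im,bx,lo,hi,z,off=None):
    x,y,w,h=bx;g=im[y:y+h,x:x+w];g=cv2.resize(g,None,fx=8,fy=8,interpolation=cv2.INTER_CUBIC).astype(int)
    m=((g.max(2)>=lo)&(g.max(2)<hi)).astype(np.uint8);m=cv2.morphologyEx(m,cv2.MORPH_OPEN,np.ones((27,27)));m=cv2.morphologyEx(m,cv2.MORPH_CLOSE,np.ones((45,45)))
    ct=max(cv2.findContours(m,0,1)[0],key=cv2.contourArea)
    q=cv2.approxPolyDP(cv2.convexHull(ct),10,True)[:,0];q=(q+.5)/8-.5+[x,y]
    W=np.array([plane(n,u,z)[:2] for u in q]);e=np.roll(W,-1,0)-W
    print(n,q.round(1).tolist());print(W.round(4).tolist());print("len",np.linalg.norm(e,axis=1).round(4),"ang",(np.degrees(np.arctan2(e[:,1],e[:,0]))%90).round(1))
edges("top",a,(98,236,25,22),0,70,.142)
edges("scene",b,(366,280,22,20),0,70,.142)
edges("top",a,(232,176,26,30),132,150,.124)
print(plane("top",(368.2,184),.22),plane("top",(358.6,230.4),.008)[:2]+.11*np.array([np.cos(.253),np.sin(.253)]))
delta((.433,.3574,.25),-13)
E
```

```text
top [[105.1, 243.2], [114.1, 244.9], [111.8, 251.9], [103.3, 250.3]]
[[0.4443, 0.3633], [0.4401, 0.341], [0.4229, 0.346], [0.4268, 0.367]]
len [0.0227 0.0179 0.0214 0.0179] ang [79.4 73.8 79.6 78. ]
scene [[379.7, 284.2], [382.3, 292.7], [379.8, 294.8], [371.8, 295.9], [370.6, 287.4]]
[[0.4218, 0.352], [0.4297, 0.3706], [0.4378, 0.3717], [0.455, 0.3647], [0.4447, 0.3476]]
len [0.0202 0.0082 0.0186 0.0199 0.0234] ang [66.9  7.2 67.9 58.8 79.2]
top [[249.2, 184.1], [252.1, 194.3], [240.7, 197.4], [237.9, 187.1]]
[[0.596, 0.0082], [0.5698, 0.0007], [0.5616, 0.0295], [0.588, 0.0368]]
len [0.0272 0.03   0.0274 0.0297] ang [16.  15.8 15.3 15.5]
[ 0.58766444 -0.26875258  0.22      ] [ 0.58690942 -0.27336391]
t 0.1 tcp [0.2429 0.6827 0.2525] yaw 70.42 tilt 0.08 F [-0.2  0.8 -0. ] w 1.004 q7 -0.08
shift [-0.2881 -0.2427  0.0029] turn 1.456
```

Call:
{"api": "step_arm", "payload": {"rows": [{"tx": -0.288,"ty": -0.243,"tz": 0.003,"turn": 1.44,"claw": 1},{"tx": -0.288,"ty": -0.243,"tz": 0.003,"turn": 1.44,"claw": 1},{"tx": -0.288,"ty": -0.243,"tz": 0.003,"turn": 1.44,"claw": 1},{"tx": -0.288,"ty": -0.243,"tz": 0.003,"turn": 1.44,"claw": 1},{"tx": -0.288,"ty": -0.243,"tz": 0.003,"turn": 1.44,"claw": 1},{"tx": -0.288,"ty": -0.243,"tz": 0.003,"turn": 1.44,"claw": 1},{"tx": -0.288,"ty": -0.243,"tz": 0.003,"turn": 1.44,"claw": 1},{"tx": -0.288,"ty": -0.243,"tz": 0.003,"turn": 1.44,"claw": 1},{"tx": -0.288,"ty": -0.243,"tz": 0.003,"turn": 1.44,"claw": 1},{"tx": -0.288,"ty": -0.243,"tz": 0.003,"turn": 1.44,"claw": 1},{"tx": -0.288,"ty": -0.243,"tz": 0.003,"turn": 1.44,"claw": 1},{"tx": -0.288,"ty": -0.243,"tz": 0.003,"turn": 1.44,"claw": 1},{"tx": -0.288,"ty": -0.243,"tz": 0.003,"turn": 1.44,"claw": 1},{"tx": -0.288,"ty": -0.243,"tz": 0.003,"turn": 1.44,"claw": 1},{"tx": -0.288,"ty": -0.243,"tz": 0.003,"turn": 1.44,"claw": 1},{"tx": -0.288,"ty": -0.243,"tz": 0.003,"turn": 1.44,"claw": 1},{"tx": -0.288,"ty": -0.243,"tz": 0.003,"turn": 1.44,"claw": 1},{"tx": -0.288,"ty": -0.243,"tz": 0.003,"turn": 1.44,"claw": 1}]}}

```text
time: 1.6
tcp_pos: [0.4329, 0.3576, 0.2503]
orientation: [-0.0, 0.777, 0.629, 0.0]
ft_force: [0.8, 0.2, -0.4]
gripper_width: 1.003
```

Run:
```python
from h import *
delta((.433,.3574,.142),-12)
for n in("scene","top"):cv2.imwrite(f"pics/{n}1.png",camera(n)[:,:,::-1])
a=cv2.imread("pics/top1.png");b=cv2.imread("pics/scene1.png")
cv2.imwrite("pics/j1.png",np.hstack([cv2.resize(a[180:300,40:170],None,fx=3,fy=3),cv2.resize(b[220:340,300:430],None,fx=3,fy=3)]))
```

```text
t 1.6 tcp [0.4329 0.3576 0.2503] yaw -12.04 tilt 0.0 F [ 0.8  0.2 -0.4] w 1.003 q7 -0.74
shift [-0.0002  0.0002  0.1083] turn -0.0008
```

View pics/j1.png

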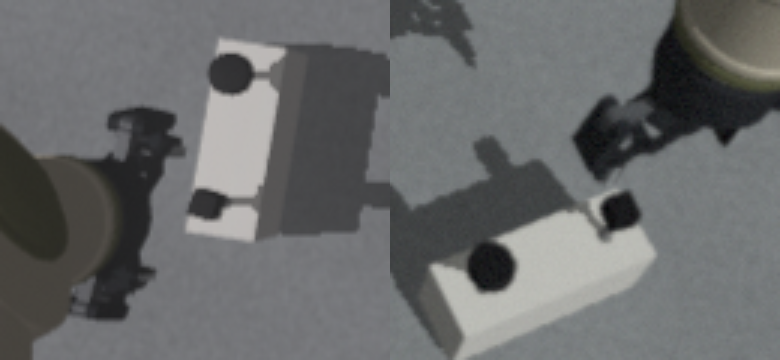

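The picture shows the open gripper above the square head (top ≈ (109,248)), with its offset to the left being parallax only. I descend next.

Call:
{"api": "step_arm", "payload": {"rows": [{"tz": 0.035,"claw": 1},{"tz": 0.07,"claw": 1},{"tz": 0.09,"claw": 1},{"tz": 0.1,"claw": 1},{"tz": 0.105,"claw": 1},{"tz": 0.108,"claw": 1},{"tz": 0.108,"claw": 1},{"tz": 0.108,"claw": 1}]}}

```text
invalid input
```

Call:
{"api": "step_arm", "payload": {"rows": [{"claw": 0.5},{"claw": 0.4},{"claw": 0.3},{"claw": 0.2},{"claw": 0},{"claw": 0},{"claw": 0},{"claw": 0},{"claw": 0},{"claw": 0},{"claw": 0},{"claw": 0}]}}

```text
invalid input
```

Run:
```python
from h import *
delta((.433,.3574,.142),-12)
for n in("scene","top"):cv2.imwrite(f"pics/{n}2.png",camera(n)[:,:,::-1])
a=cv2.imread("pics/top2.png");b=cv2.imread("pics/scene2.png")
cv2.imwrite("pics/j2.png",np.hstack([cv2.resize(a[180:300,40:170],None,fx=3,fy=3),cv2.resize(b[220:340,300:430],None,fx=3,fy=3)]))
```

```text
t 1.7 tcp [0.4329 0.3575 0.2503] yaw -12.07 tilt 0.0 F [0.6 0.3 0.6] w 1.001 q7 -0.74
shift [-1.000e-04  1.000e-04  1.083e-01] turn -0.0012
```

View pics/j2.png

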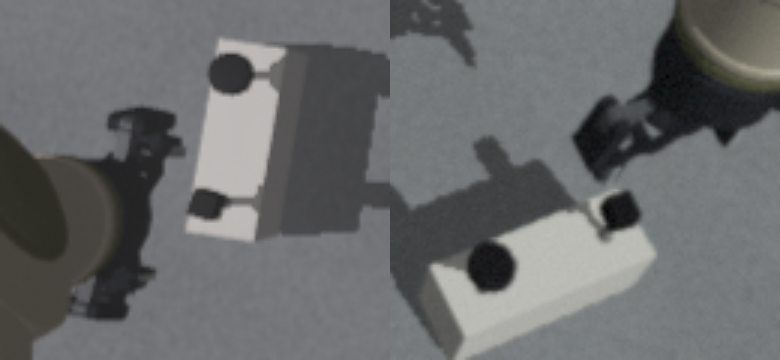

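The moves were refused because every row needs all five keys, and the picture shows nothing has moved.

Call:
{"api": "step_arm", "payload": {"rows": [{"tx": 0,"ty": 0,"tz": 0.035,"turn": 0,"claw": 1},{"tx": 0,"ty": 0,"tz": 0.07,"turn": 0,"claw": 1},{"tx": 0,"ty": 0,"tz": 0.09,"turn": 0,"claw": 1},{"tx": 0,"ty": 0,"tz": 0.1,"turn": 0,"claw": 1},{"tx": 0,"ty": 0,"tz": 0.105,"turn": 0,"claw": 1},{"tx": 0,"ty": 0,"tz": 0.108,"turn": 0,"claw": 1},{"tx": 0,"ty": 0,"tz": 0.108,"turn": 0,"claw": 1},{"tx": 0,"ty": 0,"tz": 0.108,"turn": 0,"claw": 1}]}}

```text
time: 2.47
tcp_pos: [0.4335, 0.3579, 0.1433]
orientation: [-0.0, 0.778, 0.629, 0.001]
ft_force: [-0.4, -0.4, 0.0]
gripper_width: 1.0
```

Call:
{"api": "step_arm", "payload": {"rows": [{"tx": 0,"ty": 0,"tz": 0,"turn": 0,"claw": 0.5},{"tx": 0,"ty": 0,"tz": 0,"turn": 0,"claw": 0.4},{"tx": 0,"ty": 0,"tz": 0,"turn": 0,"claw": 0.3},{"tx": 0,"ty": 0,"tz": 0,"turn": 0,"claw": 0.2},{"tx": 0,"ty": 0,"tz": 0,"turn": 0,"claw": 0},{"tx": 0,"ty": 0,"tz": 0,"turn": 0,"claw": 0},{"tx": 0,"ty": 0,"tz": 0,"turn": 0,"claw": 0},{"tx": 0,"ty": 0,"tz": 0,"turn": 0,"claw": 0},{"tx": 0,"ty": 0,"tz": 0,"turn": 0,"claw": 0},{"tx": 0,"ty": 0,"tz": 0,"turn": 0,"claw": 0}]}}

```text
time: 3.3
tcp_pos: [0.433, 0.3578, 0.1426]
orientation: [-0.0, 0.778, 0.629, 0.0]
ft_force: [-0.9, 0.0, 6.2]
gripper_width: 0.24
```

Run:
```python
from h import *
delta((.433,.3574,.142),-12)
for n in("scene","top"):cv2.imwrite(f"pics/{n}3.png",camera(n)[:,:,::-1])
a=cv2.imread("pics/top3.png");b=cv2.imread("pics/scene3.png")
cv2.imwrite("pics/j3.png",np.hstack([cv2.resize(a[180:300,40:170],None,fx=3,fy=3),cv2.resize(b[220:340,300:430],None,fx=3,fy=3)]))
```

```text
t 3.3 tcp [0.433  0.3578 0.1426] yaw -12.09 tilt 0.03 F [-0.9  0.   6.2] w 0.24 q7 -0.65
shift [-0.0003  0.0001  0.0006] turn -0.0016
```

View pics/j3.png

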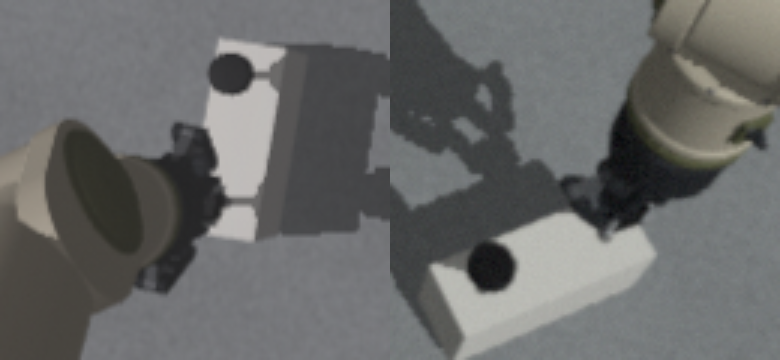

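Gripped (opening 0.24). The picture shows the fingers closed on the head at the rack's near end. Lifting straight up.

Call:
{"api": "step_arm", "payload": {"rows": [{"tx": 0,"ty": 0,"tz": -0.02,"turn": 0,"claw": 0},{"tx": 0,"ty": 0,"tz": -0.04,"turn": 0,"claw": 0},{"tx": 0,"ty": 0,"tz": -0.06,"turn": 0,"claw": 0},{"tx": 0,"ty": 0,"tz": -0.08,"turn": 0,"claw": 0},{"tx": 0,"ty": 0,"tz": -0.1,"turn": 0,"claw": 0},{"tx": 0,"ty": 0,"tz": -0.12,"turn": 0,"claw": 0},{"tx": 0,"ty": 0,"tz": -0.14,"turn": 0,"claw": 0},{"tx": 0,"ty": 0,"tz": -0.16,"turn": 0,"claw": 0},{"tx": 0,"ty": 0,"tz": -0.16,"turn": 0,"claw": 0},{"tx": 0,"ty": 0,"tz": -0.16,"turn": 0,"claw": 0}]}}

```text
time: 4.23
tcp_pos: [0.433, 0.3578, 0.3029]
orientation: [-0.0, 0.778, 0.629, 0.001]
ft_force: [0.6, -0.9, -1.0]
gripper_width: 0.242
```

Run:
```python
from h import *
delta((.5775,.020,.303),-70)
for n in("scene","top"):cv2.imwrite(f"pics/{n}4.png",camera(n)[:,:,::-1])
a=cv2.imread("pics/top4.png");b=cv2.imread("pics/scene4.png")
cv2.imwrite("pics/j4.png",np.hstack([cv2.resize(a[180:300,40:170],None,fx=3,fy=3),cv2.resize(b[220:340,300:430],None,fx=3,fy=3)]))
```

```text
t 4.23 tcp [0.433  0.3578 0.3029] yaw -12.08 tilt 0.1 F [ 0.6 -0.9 -1. ] w 0.242 q7 -0.78
shift [-0.3     0.212  -0.0005] turn 1.0109
```

View pics/j4.png

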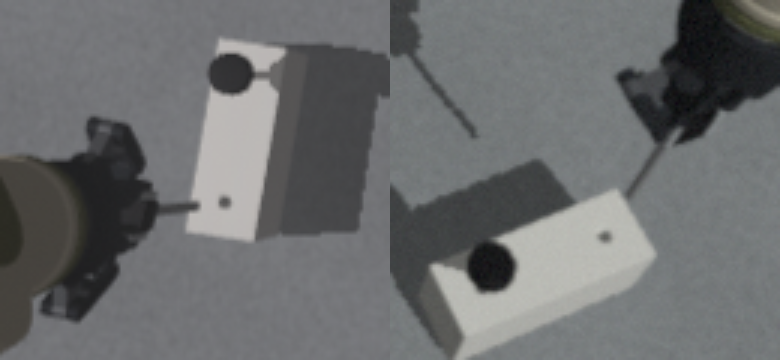

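Call:
{"api": "step_arm", "payload": {"rows": [{"tx": -0.02,"ty": 0.014,"tz": 0,"turn": 0.06,"claw": 0},{"tx": -0.05,"ty": 0.035,"tz": 0,"turn": 0.16,"claw": 0},{"tx": -0.08,"ty": 0.057,"tz": 0,"turn": 0.27,"claw": 0},{"tx": -0.11,"ty": 0.078,"tz": 0,"turn": 0.37,"claw": 0},{"tx": -0.14,"ty": 0.099,"tz": 0,"turn": 0.47,"claw": 0},{"tx": -0.17,"ty": 0.12,"tz": 0,"turn": 0.57,"claw": 0},{"tx": -0.2,"ty": 0.141,"tz": 0,"turn": 0.67,"claw": 0},{"tx": -0.23,"ty": 0.162,"tz": 0,"turn": 0.77,"claw": 0},{"tx": -0.26,"ty": 0.184,"tz": 0,"turn": 0.87,"claw": 0},{"tx": -0.285,"ty": 0.201,"tz": 0,"turn": 0.96,"claw": 0},{"tx": -0.3,"ty": 0.212,"tz": 0,"turn": 1.01,"claw": 0},{"tx": -0.3,"ty": 0.212,"tz": 0,"turn": 1.01,"claw": 0},{"tx": -0.3,"ty": 0.212,"tz": 0,"turn": 1.01,"claw": 0},{"tx": -0.3,"ty": 0.212,"tz": 0,"turn": 1.01,"claw": 0}]}}

```text
time: 5.5
tcp_pos: [0.5767, 0.0204, 0.3013]
orientation: [-0.0, 0.985, 0.174, -0.001]
ft_force: [-0.1, 0.1, -0.7]
gripper_width: 0.242
```

Run:
```python
from h import *
print("rack hole",plane("top",(114.5,247.1),.08),"scene",plane("scene",(371.5,298.9),.08))
print("tip before",tri((379,285.5),(106,248.5)))
delta((.5775,.020,.303),-70)
for n in("scene","top"):cv2.imwrite(f"pics/{n}5.png",camera(n)[:,:,::-1])
a=cv2.imread("pics/top5.png");b=cv2.imread("pics/scene5.png")
cv2.imwrite("pics/j5.png",np.hstack([cv2.resize(a[140:240,190:290],None,fx=4,fy=4),cv2.resize(b[160:260,200:300],None,fx=4,fy=4)]))
print(proj("top",np.array([.5775,.02,.161])),proj("scene",np.array([.5775,.02,.161])))
```

```text
rack hole [0.43242919 0.35853975 0.08      ] scene [0.43273365 0.35965945 0.08      ]
tip before [0.4317864  0.35611913 0.15575588]
t 5.5 tcp [0.5767 0.0204 0.3013] yaw -69.91 tilt 0.11 F [-0.1  0.1 -0.7] w 0.242 q7 -0.94
shift [ 0.0006  0.0006 -0.0017] turn 0.0016
[244.45278362 189.82408478] [247.86894234 202.25182241]
```

View pics/j5.png

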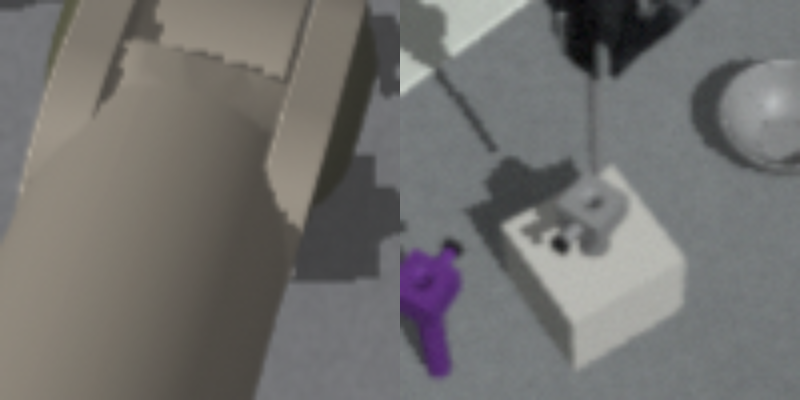

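The top view is blocked by the arm. The scene view shows the rod end at about (248,203), where 247.9, 202.3 is expected. I lower to just above the hub.

Call:
{"api": "step_arm", "payload": {"rows": [{"tx": 0.0005,"ty": 0.0005,"tz": 0.01,"turn": 0,"claw": 0},{"tx": 0.0005,"ty": 0.0005,"tz": 0.018,"turn": 0,"claw": 0},{"tx": 0.0005,"ty": 0.0005,"tz": 0.025,"turn": 0,"claw": 0},{"tx": 0.0005,"ty": 0.0005,"tz": 0.03,"turn": 0,"claw": 0},{"tx": 0.0005,"ty": 0.0005,"tz": 0.03,"turn": 0,"claw": 0},{"tx": 0.0005,"ty": 0.0005,"tz": 0.03,"turn": 0,"claw": 0}]}}

```text
time: 6.1
tcp_pos: [0.5779, 0.0195, 0.2719]
orientation: [0.0, 0.985, 0.174, -0.0]
ft_force: [0.7, 0.1, -0.3]
gripper_width: 0.236
```

Run:
```python
from h import *
delta((.5775,.020,.303),-70)
for n in("scene","top"):cv2.imwrite(f"pics/{n}6.png",camera(n)[:,:,::-1])
a=cv2.imread("pics/top6.png");b=cv2.imread("pics/scene6.png")
cv2.imwrite("pics/j6.png",np.hstack([cv2.resize(b[180:240,220:280],None,fx=8,fy=8,interpolation=2),cv2.resize(a[140:260,200:260],None,fx=4,fy=4)]))
```

```text
t 6.1 tcp [0.5779 0.0195 0.2719] yaw -69.96 tilt 0.05 F [ 0.7  0.1 -0.3] w 0.236 q7 -0.91
shift [-0.0002 -0.0006 -0.0311] turn 0.0007
```

View pics/j6.png

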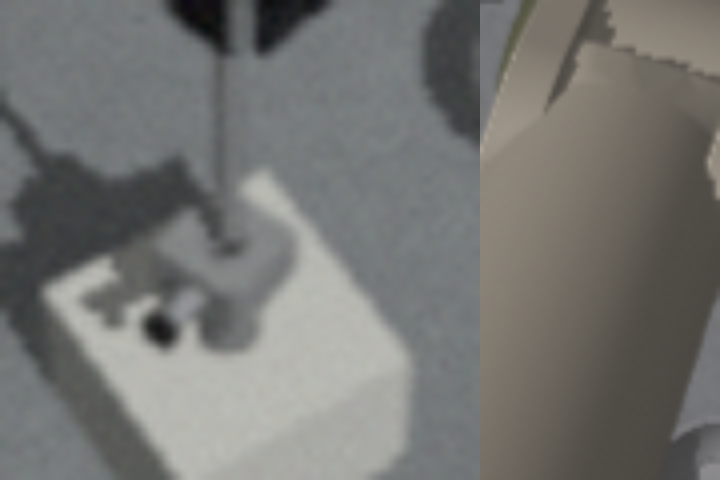

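The rod end (≈(248.7,209)) is right above the hole (≈(248.6,210)). I lower gently and watch the force.

Call:
{"api": "step_arm", "payload": {"rows": [{"tx": 0,"ty": 0,"tz": 0.004,"turn": 0,"claw": 0},{"tx": 0,"ty": 0,"tz": 0.007,"turn": 0,"claw": 0},{"tx": 0,"ty": 0,"tz": 0.01,"turn": 0,"claw": 0},{"tx": 0,"ty": 0,"tz": 0.013,"turn": 0,"claw": 0},{"tx": 0,"ty": 0,"tz": 0.016,"turn": 0,"claw": 0},{"tx": 0,"ty": 0,"tz": 0.016,"turn": 0,"claw": 0}]}}

```text
time: 6.7
tcp_pos: [0.5776, 0.0196, 0.2555]
orientation: [0.0, 0.985, 0.174, -0.001]
ft_force: [0.5, 1.0, -0.5]
gripper_width: 0.239
```

Run:
```python
from h import *
delta((.5775,.020,.1486),-70)
for n in("scene",):cv2.imwrite(f"pics/{n}7.png",camera(n)[:,:,::-1])
b=cv2.imread("pics/scene7.png")
cv2.imwrite("pics/j7.png",cv2.resize(b[180:240,220:280],None,fx=8,fy=8,interpolation=2))
```

```text
t 6.7 tcp [0.5776 0.0196 0.2555] yaw -69.95 tilt 0.06 F [ 0.5  1.  -0.5] w 0.239 q7 -0.89
shift [ 1.000e-04 -4.000e-04  1.069e-01] turn 0.0008
```

View pics/j7.png

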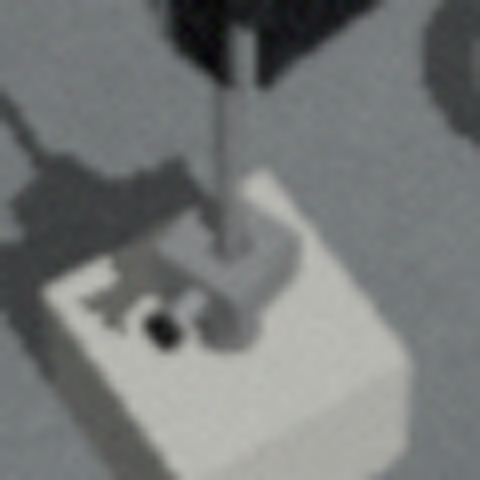

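The rod is in the hole at about (249,211), with no force and the sheath undisturbed. I continue down.

Call:
{"api": "step_arm", "payload": {"rows": [{"tx": 0,"ty": 0,"tz": 0.008,"turn": 0,"claw": 0},{"tx": 0,"ty": 0,"tz": 0.016,"turn": 0,"claw": 0},{"tx": 0,"ty": 0,"tz": 0.024,"turn": 0,"claw": 0},{"tx": 0,"ty": 0,"tz": 0.032,"turn": 0,"claw": 0},{"tx": 0,"ty": 0,"tz": 0.04,"turn": 0,"claw": 0},{"tx": 0,"ty": 0,"tz": 0.048,"turn": 0,"claw": 0},{"tx": 0,"ty": 0,"tz": 0.056,"turn": 0,"claw": 0},{"tx": 0,"ty": 0,"tz": 0.064,"turn": 0,"claw": 0},{"tx": 0,"ty": 0,"tz": 0.072,"turn": 0,"claw": 0},{"tx": 0,"ty": 0,"tz": 0.08,"turn": 0,"claw": 0},{"tx": 0,"ty": 0,"tz": 0.086,"turn": 0,"claw": 0},{"tx": 0,"ty": 0,"tz": 0.09,"turn": 0,"claw": 0},{"tx": 0,"ty": 0,"tz": 0.09,"turn": 0,"claw": 0},{"tx": 0,"ty": 0,"tz": 0.09,"turn": 0,"claw": 0}]}}

```text
time: 7.92
tcp_pos: [0.578, 0.0194, 0.1662]
orientation: [0.0, 0.985, 0.174, -0.0]
ft_force: [0.7, 0.4, -0.2]
gripper_width: 0.245
```

Run:
```python
from h import *
delta((.5775,.020,.1486),-70)
for n in("scene",):cv2.imwrite(f"pics/{n}8.png",camera(n)[:,:,::-1])
b=cv2.imread("pics/scene8.png")
cv2.imwrite("pics/j8.png",cv2.resize(b[160:250,210:300],None,fx=6,fy=6,interpolation=2))
```

```text
t 7.92 tcp [0.578  0.0194 0.1662] yaw -69.97 tilt 0.01 F [ 0.7  0.4 -0.2] w 0.245 q7 -0.79
shift [-0.0003 -0.0007  0.0176] turn 0.0006
```

View pics/j8.png

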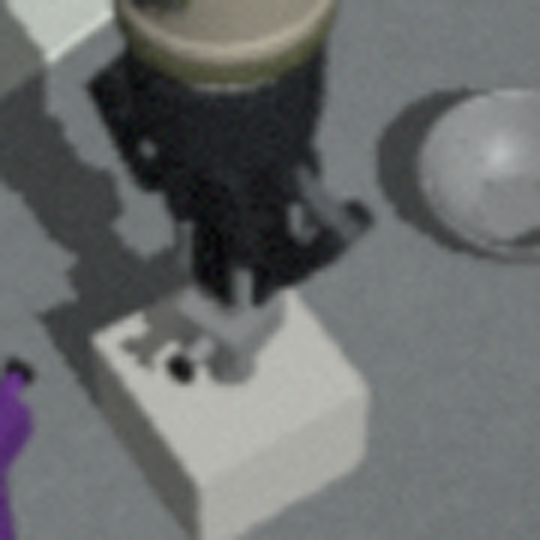

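Rod well down, and only a short length is visible between the head and the hub. Now the last 17–18 mm, slowly.

Call:
{"api": "step_arm", "payload": {"rows": [{"tx": 0,"ty": 0,"tz": 0.004,"turn": 0,"claw": 0},{"tx": 0,"ty": 0,"tz": 0.008,"turn": 0,"claw": 0},{"tx": 0,"ty": 0,"tz": 0.011,"turn": 0,"claw": 0},{"tx": 0,"ty": 0,"tz": 0.013,"turn": 0,"claw": 0},{"tx": 0,"ty": 0,"tz": 0.0145,"turn": 0,"claw": 0},{"tx": 0,"ty": 0,"tz": 0.016,"turn": 0,"claw": 0},{"tx": 0,"ty": 0,"tz": 0.016,"turn": 0,"claw": 0},{"tx": 0,"ty": 0,"tz": 0.016,"turn": 0,"claw": 0}]}}

```text
time: 8.63
tcp_pos: [0.578, 0.0195, 0.1503]
orientation: [0.0, 0.985, 0.174, -0.0]
ft_force: [-0.2, -0.5, -0.7]
gripper_width: 0.244
```

Call:
{"api": "step_arm", "payload": {"rows": [{"tx": 0,"ty": 0,"tz": 0.001,"turn": 0,"claw": 0},{"tx": 0,"ty": 0,"tz": 0.0015,"turn": 0,"claw": 0},{"tx": 0,"ty": 0,"tz": 0.0015,"turn": 0,"claw": 0}]}}

```text
time: 8.88
tcp_pos: [0.5781, 0.0195, 0.1488]
orientation: [0.0, 0.985, 0.174, 0.0]
ft_force: [-0.9, -1.3, -1.0]
gripper_width: 0.243
```

Call:
{"api": "step_arm", "payload": {"rows": [{"tx": 0,"ty": 0,"tz": 0.0005,"turn": 0,"claw": 0},{"tx": 0,"ty": 0,"tz": 0.001,"turn": 0,"claw": 0},{"tx": 0,"ty": 0,"tz": 0.001,"turn": 0,"claw": 0}]}}

```text
time: 9.13
tcp_pos: [0.5788, 0.0192, 0.1487]
orientation: [0.0, 0.985, 0.174, 0.001]
ft_force: [-0.3, 0.4, 7.5]
gripper_width: 0.245
```

Contact: 7.5 N at exactly the home height. Release.

Call:
{"api": "step_arm", "payload": {"rows": [{"tx": 0,"ty": 0,"tz": 0,"turn": 0,"claw": 0.4},{"tx": 0,"ty": 0,"tz": 0,"turn": 0,"claw": 0.6},{"tx": 0,"ty": 0,"tz": 0,"turn": 0,"claw": 0.8},{"tx": 0,"ty": 0,"tz": 0,"turn": 0,"claw": 1},{"tx": 0,"ty": 0,"tz": 0,"turn": 0,"claw": 1},{"tx": 0,"ty": 0,"tz": 0,"turn": 0,"claw": 1},{"tx": 0,"ty": 0,"tz": 0,"turn": 0,"claw": 1},{"tx": 0,"ty": 0,"tz": 0,"turn": 0,"claw": 1}]}}

```text
time: 9.8
tcp_pos: [0.578, 0.0195, 0.1478]
orientation: [0.0, 0.985, 0.174, -0.0]
ft_force: [-0.2, 0.0, -0.6]
gripper_width: 1.001
```

Run:
```python
from h import *
delta((.5775,.020,.115),-70)
for n in("scene",):cv2.imwrite(f"pics/{n}9.png",camera(n)[:,:,::-1])
b=cv2.imread("pics/scene9.png")
cv2.imwrite("pics/j9.png",cv2.resize(b[160:250,210:300],None,fx=6,fy=6,interpolation=2))
```

```text
t 9.8 tcp [0.578  0.0195 0.1478] yaw -69.96 tilt 0.0 F [-0.2  0.  -0.6] w 1.001 q7 -0.77
shift [-0.0003 -0.0006  0.0328] turn 0.0007
```

View pics/j9.png

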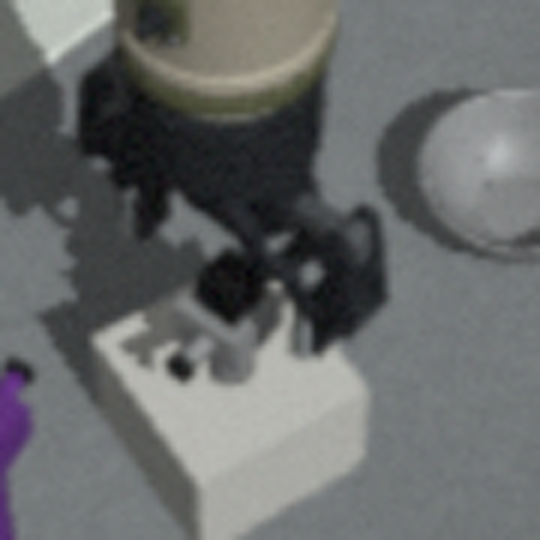

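The head sits on the hub (≈(248,207)) with the open fingers either side and the side port free. I descend to the hub.

Call:
{"api": "step_arm", "payload": {"rows": [{"tx": 0,"ty": 0,"tz": 0.012,"turn": 0,"claw": 1},{"tx": 0,"ty": 0,"tz": 0.022,"turn": 0,"claw": 1},{"tx": 0,"ty": 0,"tz": 0.029,"turn": 0,"claw": 1},{"tx": 0,"ty": 0,"tz": 0.033,"turn": 0,"claw": 1},{"tx": 0,"ty": 0,"tz": 0.033,"turn": 0,"claw": 1},{"tx": 0,"ty": 0,"tz": 0.033,"turn": 0,"claw": 1}]}}

```text
time: 10.35
tcp_pos: [0.5779, 0.0193, 0.1144]
orientation: [0.0, 0.985, 0.174, -0.0]
ft_force: [-0.0, 0.1, 0.6]
gripper_width: 1.008
```

Call:
{"api": "step_arm", "payload": {"rows": [{"tx": 0,"ty": 0,"tz": 0,"turn": 0,"claw": 0.6},{"tx": 0,"ty": 0,"tz": 0,"turn": 0,"claw": 0.5},{"tx": 0,"ty": 0,"tz": 0,"turn": 0,"claw": 0.4},{"tx": 0,"ty": 0,"tz": 0,"turn": 0,"claw": 0.3},{"tx": 0,"ty": 0,"tz": 0,"turn": 0,"claw": 0},{"tx": 0,"ty": 0,"tz": 0,"turn": 0,"claw": 0},{"tx": 0,"ty": 0,"tz": 0,"turn": 0,"claw": 0},{"tx": 0,"ty": 0,"tz": 0,"turn": 0,"claw": 0},{"tx": 0,"ty": 0,"tz": 0,"turn": 0,"claw": 0}]}}

```text
time: 11.1
tcp_pos: [0.5783, 0.0193, 0.1152]
orientation: [0.0, 0.985, 0.174, 0.0]
ft_force: [-0.4, -1.1, 5.0]
gripper_width: 0.389
```

Run:
```python
from h import *
delta((.5775,.020,.115),-70)
for n in("scene",):cv2.imwrite(f"pics/{n}10.png",camera(n)[:,:,::-1])
b=cv2.imread("pics/scene10.png")
cv2.imwrite("pics/j10.png",cv2.resize(b[160:250,210:300],None,fx=6,fy=6,interpolation=2))
```

```text
t 11.1 tcp [0.5783 0.0193 0.1152] yaw -69.97 tilt 0.05 F [-0.4 -1.1  5. ] w 0.389 q7 -0.73
shift [-0.0006 -0.0009  0.0002] turn 0.0005
```

View pics/j10.png

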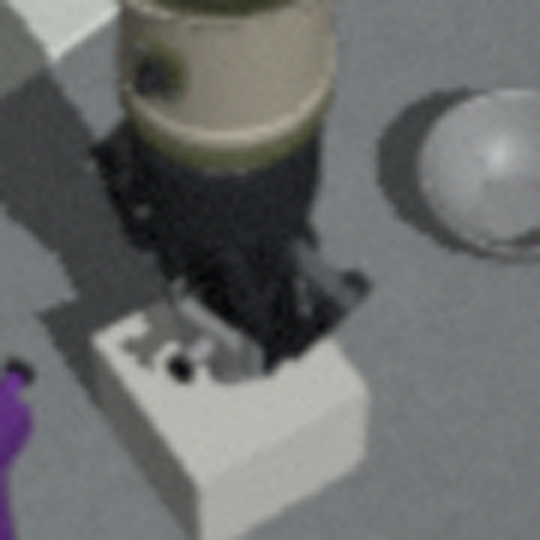

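The fingers are across the hub (opening 0.39 ≈ 33 mm), port at about (240,221). Lifting.

Call:
{"api": "step_arm", "payload": {"rows": [{"tx": 0,"ty": 0,"tz": -0.008,"turn": 0,"claw": 0},{"tx": 0,"ty": 0,"tz": -0.02,"turn": 0,"claw": 0},{"tx": 0,"ty": 0,"tz": -0.035,"turn": 0,"claw": 0},{"tx": 0,"ty": 0,"tz": -0.05,"turn": 0,"claw": 0},{"tx": 0,"ty": 0,"tz": -0.065,"turn": 0,"claw": 0},{"tx": 0,"ty": 0,"tz": -0.08,"turn": 0,"claw": 0},{"tx": 0,"ty": 0,"tz": -0.095,"turn": 0,"claw": 0},{"tx": 0,"ty": 0,"tz": -0.108,"turn": 0,"claw": 0},{"tx": 0,"ty": 0,"tz": -0.116,"turn": 0,"claw": 0},{"tx": 0,"ty": 0,"tz": -0.12,"turn": 0,"claw": 0},{"tx": 0,"ty": 0,"tz": -0.12,"turn": 0,"claw": 0},{"tx": 0,"ty": 0,"tz": -0.12,"turn": 0,"claw": 0}]}}

```text
time: 12.15
tcp_pos: [0.5777, 0.0199, 0.2346]
orientation: [-0.0, 0.985, 0.174, -0.0]
ft_force: [0.6, 0.4, -2.3]
gripper_width: 0.393
```

Run:
```python
from h import *
delta((.4797,-.300,.2352),-75.5)
for n in("scene",):cv2.imwrite(f"pics/{n}11.png",camera(n)[:,:,::-1])
b=cv2.imread("pics/scene11.png")
cv2.imwrite("pics/j11.png",cv2.resize(b[130:250,190:310],None,fx=5,fy=5,interpolation=2))
```

```text
t 12.15 tcp [0.5777 0.0199 0.2346] yaw -69.94 tilt 0.03 F [ 0.6  0.4 -2.3] w 0.393 q7 -0.86
shift [-0.2018  0.2668 -0.0006] turn 0.0971
```

View pics/j11.png

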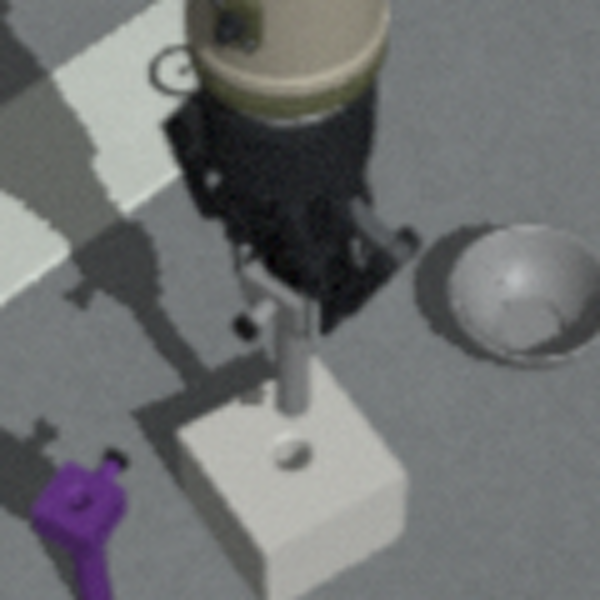

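The sheath hangs upright, clear of its stand (tube end ≈(248,212)). I carry it to the ring mark.

Call:
{"api": "step_arm", "payload": {"rows": [{"tx": -0.008,"ty": 0.011,"tz": 0,"turn": 0.005,"claw": 0},{"tx": -0.022,"ty": 0.029,"tz": 0,"turn": 0.01,"claw": 0},{"tx": -0.04,"ty": 0.053,"tz": 0,"turn": 0.02,"claw": 0},{"tx": -0.058,"ty": 0.077,"tz": 0,"turn": 0.03,"claw": 0},{"tx": -0.076,"ty": 0.1,"tz": 0,"turn": 0.04,"claw": 0},{"tx": -0.094,"ty": 0.124,"tz": 0,"turn": 0.045,"claw": 0},{"tx": -0.112,"ty": 0.148,"tz": 0,"turn": 0.055,"claw": 0},{"tx": -0.13,"ty": 0.172,"tz": 0,"turn": 0.063,"claw": 0},{"tx": -0.148,"ty": 0.196,"tz": 0,"turn": 0.07,"claw": 0},{"tx": -0.166,"ty": 0.219,"tz": 0,"turn": 0.08,"claw": 0},{"tx": -0.182,"ty": 0.241,"tz": 0,"turn": 0.087,"claw": 0},{"tx": -0.194,"ty": 0.256,"tz": 0,"turn": 0.093,"claw": 0},{"tx": -0.2,"ty": 0.264,"tz": 0,"turn": 0.097,"claw": 0},{"tx": -0.202,"ty": 0.267,"tz": 0,"turn": 0.097,"claw": 0},{"tx": -0.202,"ty": 0.267,"tz": 0,"turn": 0.097,"claw": 0},{"tx": -0.202,"ty": 0.267,"tz": 0,"turn": 0.097,"claw": 0}]}}

```text
time: 13.53
tcp_pos: [0.48, -0.2994, 0.2344]
orientation: [-0.001, 0.992, 0.127, -0.0]
ft_force: [-0.1, 0.5, -2.5]
gripper_width: 0.391
```

Run:
```python
from h import *
delta((.4797,-.300,.2232),-75.5)
for n in("scene","top"):cv2.imwrite(f"pics/{n}12.png",camera(n)[:,:,::-1])
b=cv2.imread("pics/scene12.png");a=cv2.imread("pics/top12.png")
cv2.imwrite("pics/j12.png",np.hstack([cv2.resize(b[70:200,140:270],None,fx=3,fy=3,interpolation=2),cv2.resize(a[130:260,290:420],None,fx=3,fy=3,interpolation=2)]))
```

```text
t 13.53 tcp [ 0.48   -0.2994  0.2344] yaw -75.46 tilt 0.07 F [-0.1  0.5 -2.5] w 0.391 q7 -0.38
shift [-0.0004  0.0005  0.0112] turn 0.0007
```

View pics/j12.png

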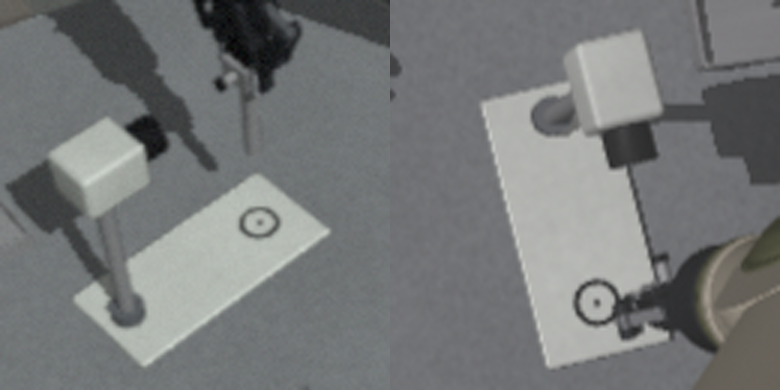

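Run:
```python
from h import *
b=cv2.imread("pics/scene12.png");a=cv2.imread("pics/top12.png")
print("lens",plane("top",(371.7,182.5),.22),tri((191.5,115.5),(371.7,182.5)))
# port collar in scene, expected vs seen
X=np.array([.48,-.2994,.2344-.0032])
d=np.array([np.cos(np.radians(14.5)),np.sin(np.radians(14.5)),0])
for k,p in(("port33",X+.033*d),("tip",X-[0,0,.112])):print(k,proj("scene",p),proj("top",p))
for c,s,ct in blobs(b,lambda i:i.max(2)<50,(208,90,14,12),4):print("port seen",c,s)
cv2.imwrite("pics/j13.png",cv2.resize(b[70:130,195:255],None,fx=10,fy=10,interpolation=2))
# plate edges: subpixel line fit on gradient
def edge(n,im,p,q,z,N=40):
    g=cv2.GaussianBlur(cv2.cvtColor(im,6),(0,0),.8).astype(float);p=np.array(p,float);q=np.array(q,float);t=(q-p)/np.linalg.norm(q-p);nn=np.array([-t[1],t[0]]);pts=[]
    for s in np.linspace(.05,.95,N):
        o=np.arange(-4,4.01,.25);c=(p+(q-p)*s)[None]+o[:,None]*nn
        v=cv2.remap(g.astype(np.float32),c[:,0].astype(np.float32)[:,None],c[:,1].astype(np.float32)[:,None],1)[:,0]
        pts.append(plane(n,c[np.argmax(abs(np.gradient(v)))],z)[:2])
    vx,vy,x0,y0=cv2.fitLine(np.array(pts,np.float32),cv2.DIST_HUBER,0,.001,.001).ravel();return np.degrees(np.arctan(vy/vx)),(x0,y0)
a0=cv2.imread("pics/top0.png");b0=cv2.imread("pics/scene0.png")
print(edge("top",a0,(343,252),(321,165),.008),edge("top",a0,(383,242),(372,200),.008),edge("scene",b0,(249,147),(189,191),.008),edge("scene",b0,(165,170),(225,128),.008))
```

```text
lens [ 0.59125092 -0.27700362  0.22      ] [ 0.58951301 -0.27738074  0.21231997]
port33 [212.79505863  97.27947087] [379.80404693 216.36203169]
tip [223.878694   119.89272007] [369.50309174 230.45823206]
port seen [213.  98.] [4 7 3 3 7]
(np.float32(13.676869), (np.float32(0.54087406), np.float32(-0.22319648))) (np.float32(14.226185), (np.float32(0.50519556), np.float32(-0.35466817))) (np.float32(13.507128), (np.float32(0.5467968), np.float32(-0.21851212))) (np.float32(13.981358), (np.float32(0.5782125), np.float32(-0.33503726)))
```

View pics/j13.png

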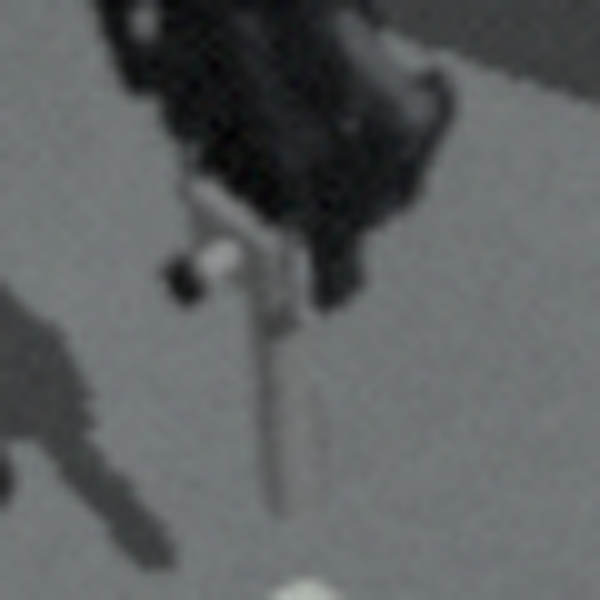

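Upright, with port (213,98) and tube end (≈224,120.5) matching predictions. The refined camera yaw is about 14°. I lower to lens height with a trim.

Call:
{"api": "step_arm", "payload": {"rows": [{"tx": 0,"ty": 0.0005,"tz": 0.004,"turn": 0.009,"claw": 0},{"tx": 0,"ty": 0.0005,"tz": 0.008,"turn": 0.009,"claw": 0},{"tx": 0,"ty": 0.0005,"tz": 0.011,"turn": 0.009,"claw": 0},{"tx": 0,"ty": 0.0005,"tz": 0.011,"turn": 0.009,"claw": 0},{"tx": 0,"ty": 0.0005,"tz": 0.011,"turn": 0.009,"claw": 0},{"tx": 0,"ty": 0.0005,"tz": 0.011,"turn": 0.009,"claw": 0},{"tx": 0,"ty": 0.0005,"tz": 0.011,"turn": 0.009,"claw": 0},{"tx": 0,"ty": 0.0005,"tz": 0.011,"turn": 0.009,"claw": 0}]}}

```text
time: 14.3
tcp_pos: [0.4799, -0.3011, 0.2239]
orientation: [0.0, 0.993, 0.122, 0.0]
ft_force: [-1.2, -0.0, -2.7]
gripper_width: 0.39
```

Run:
```python
from h import *
delta((.480,-.300,.2232),-76)
for n in("scene","top"):cv2.imwrite(f"pics/{n}14.png",camera(n)[:,:,::-1])
b=cv2.imread("pics/scene14.png");a=cv2.imread("pics/top14.png")
X=np.array([.4798,-.300,.22]);d=np.array([np.cos(np.radians(14)),np.sin(np.radians(14)),0])
for k,p in(("port33",X+.033*d),("tip",X-[0,0,.112])):print(k,proj("scene",p))
for c,s,ct in blobs(b,lambda i:i.max(2)<55,(207,94,12,13),4):print("port seen",c,s)
cv2.imwrite("pics/j14.png",np.hstack([cv2.resize(b[75:155,175:255],None,fx=5,fy=5,interpolation=2),cv2.resize(a[160:260,315:415],None,fx=4,fy=4,interpolation=2)]))
cv2.imwrite("pics/j14b.png",b)
```

```text
t 14.3 tcp [ 0.4799 -0.3011  0.2239] yaw -76.04 tilt 0.02 F [-1.2 -0.  -2.7] w 0.39 q7 -0.37
shift [ 0.0003 -0.001   0.0007] turn -0.0006
port33 [213.00961897 100.09555301]
tip [224.05251407 122.34596705]
port seen [212.875 100.125] [5 5 3 3 8]
```

View pics/j14.png

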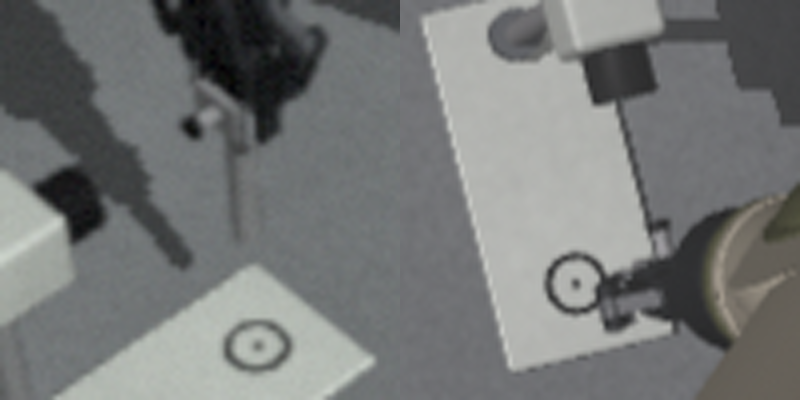

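View pics/j14b.png

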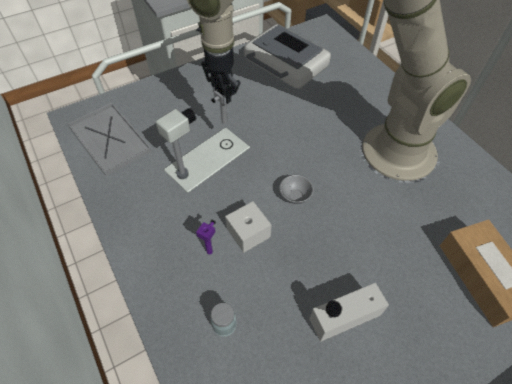

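The port is seen at (212.9,100.1), against 213.0,100.1 predicted. The other objects are untouched. I let it settle and hand in.

Call:
{"api": "step_arm", "payload": {"rows": [{"tx": 0,"ty": 0,"tz": 0,"turn": 0,"claw": 0},{"tx": 0,"ty": 0,"tz": 0,"turn": 0,"claw": 0},{"tx": 0,"ty": 0,"tz": 0,"turn": 0,"claw": 0},{"tx": 0,"ty": 0,"tz": 0,"turn": 0,"claw": 0},{"tx": 0,"ty": 0,"tz": 0,"turn": 0,"claw": 0},{"tx": 0,"ty": 0,"tz": 0,"turn": 0,"claw": 0}]}}

```text
time: 14.9
tcp_pos: [0.4799, -0.301, 0.2238]
orientation: [0.0, 0.993, 0.122, 0.0]
ft_force: [-0.1, 1.1, -2.1]
gripper_width: 0.39
```

Run:
```python
from h import *
delta((.480,-.300,.2232),-76)
print(finish_job())
```

```text
t 14.9 tcp [ 0.4799 -0.301   0.2238] yaw -76.03 tilt 0.0 F [-0.1  1.1 -2.1] w 0.39 q7 -0.37
shift [ 0.0003 -0.0009  0.0006] turn -0.0005
the job is handed in; nothing more can be done
None
```

I took the square-headed obturator from the rack and slid it home in the sheath while the sheath was still in its stand. I then lifted the sheath by its hub and handed the job in at 14.9 s, holding it above the ring mark with the side port towards the lens.

**Insertion:** the head met the hub with about 7.5 N at the expected home height. After I released it, the picture showed the head sitting on the hub.

**Final pose:**
- **Position:** the gripper was within about 1 mm of target in position and height. The hub centre should therefore be about 0.2205 m up.
- **Tilt and port:** tilt was near 0°, and the port collar appeared within 0.2 px of where I predicted it.
- **Grip:** the opening held steady at 0.39, with a load of about 2 N, in line with the sheath plus obturator.

**Other objects:** the round-headed obturator, jar and bowl looked undisturbed in the last scene picture.

**Checks that disagreed or could not be made:**
- **Camera direction:** my estimates ranged from 13.2° to 14.8°, and I used 14°.
- **Ring centre:** the two cameras disagreed by about 2 mm, and I used roughly the mean.
- **Obturator in the final pose:** the gripper hid the head, so that it is still home rests on the earlier contact, the release picture and gravity.
- **Refused moves:** two move calls were refused early on because I left out some keys. Nothing moved.

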